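Hook the dark jewellery case shut

TASK

At the jewellery stall, swing the brass hook of the dark red-brown case round until it lies in its steel catch, and let go. The pale wooden case is still on show: leave its hook as it is.

Things in the scene. Friction and masses are not known exactly. Their poses are not given: they have to be found in the camera images.
- dark_case: Dark red-brown glazed case, fixed to the table, 190 (x) x 220 (y) x 75 mm high, flat top. Origin: centre of underside; y to its left, z up. Brass hook pivots (upright axis) on top at case x -55, y +50 mm. Steel catch on top, x -69 to -33, y -56 to -34 mm: a roof, its top 94 mm above the table, walled on its -x side; the hook's end slides in under it from the +x side.
- dark_knob (a point): Middle of the upright black round knob on the dark case's flat brass hook: 16 mm diameter, 34 mm tall, from 87 to 121 mm above the table (this point: 104), 60 mm from the pivot. The hook arm under it is 12 mm wide, 106 mm long from the pivot, its upper face 87 mm above the table, and runs from the pivot along this point's -y axis. Turns with the hook.
- dark_hook (a joint): Hook angle, rad. 0: closed, arm along case -y, its end in the catch against the wall, where it stops. Grows as it opens, counter-clockwise seen from above (towards case +x, over the glass), up to 1.9; starts between 0.8 and 1.5. Stays where it is left; about 1 N at the knob moves it, no spring or click.
- pale_knob (a point): Middle of the same kind of black knob on the hook of the pale wooden case, which is built just like the dark one and also stands unhooked. To be left where it is. The two cases stand side by side, either one on the left.

How it is judged:
By the outcome, as a careful person would: the job done as asked, in the order asked, and still so for the second after the job is handed in, with the robot touching nothing.
It also fails if it takes over 32 s, if anything falls off the work surface, if the arm or the gripper's body presses on something with over 40 N, if the wrist force passes 120 N, or if a joint passes its speed limit or range.

ROBOT

A 6-joint arm with a two-finger parallel gripper is mounted at the origin on the work surface. World frame = base frame: x ahead of the robot, y to its left, z up, the work surface at z = 0. Lengths are in mm, angles in rad, forces in N, time in s.
With the tool pointing down it reaches from about 150 to 775 mm from the base axis. Payload 6.1 kg.
Tool frame: the origin (TCP) lies where the fingers leave the gripper's body, on its centre line; the fingertips stand 73 mm ahead of it and the grasp point (between the pads) lies 54 mm ahead of it (arm.tip_extent is the distance from the TCP to the fingertips, in mm); z points along the fingers, x is the direction in which the jaws open and shut, and the axes are right-handed (so a half turn about z gives the same grasp; the last joint's range is limited). The gripper opens to 85 mm and grips with 20 to 120 N. Pads are 22 mm wide; open, the fingers measure 114 mm over their backs; the gripper's body (76 mm by 85 mm) begins 54 mm behind the grasp point. The pads swing forward as they close: fully open they stand 13 mm farther back than shut.
Start: joints at [-1.154, 0.126, -0.04, 1.405, 0, 1.571], TCP at [212.531, -480.041, 303.895] pointing down, gripper open.
Joint ranges: [-2.72, 2.72], [-0.95, 1.95], [-1.27, 1.35], [-1.78, 2.02], [-1.46, 1.47], [-3.14, 3.14]. Speed limits (rad/s): [2.39, 2.39, 3.01, 3.14, 3.14, 3.14].

INTERFACE

Orientations are given as [roll, pitch, yaw] about the fixed x, y, z axes, in that order (R = Rz(yaw) Ry(pitch) Rx(roll)).
In Python, from workcell import arm gives the robot as it stands.
- The arm moves only by the tool send_rows, never from a script. Its argument "series" is a list of rows, each a list of 7 numbers: the shift along the world's x, y, z in units of 0.4 m (1.0 is 0.4 m), then the turn, a rotation vector about the world's x, y, z in units of 45 degrees (1.0 is 45 degrees), then the gripper's target within -1 to 1 (shut at 1, half-way at 0, fully open at -1). A call has 1 to 8 rows; each row is the pose to reach, as a shift and turn from the pose measured when the call began; what a row does not reach only later rows make up. A row lasts 1/10 s, in which the tool goes at most 50 mm and 8.59 degrees, less where a joint would pass 70% of its speed; a pose out of reach is approached as far as the arm can. A call with a number of a shift or a turn outside -1 to 1 is refused whole. A call with a gripper value outside its range is refused whole. The fingers move at their own pace and stop on an object; "newtons" is the grip in N (left out, the last holds). Time passes only in rows, so rows that repeat a pose let the fingers close. It gives the time, the measured TCP pose, the force and the opening at its end, in the units of the state.
- arm.state(): the state, without advancing time (a new reading comes with each control period).
- arm.read_camera(name): name is "scene" or "top" or "wrist"; returns (picture, depth): 384x512x3 uint8, blue, green, red; 384x512 float32, mm along the optical axis (not along the pixel's ray), 0 where there is no reading.
- arm.calibration(name): a dict with "intrinsics" (3x3 intrinsics, pixels), "distortion" ([k1, k2, p1, p2, k3] as OpenCV has them; the pictures are not rectified), "R" (3x3) and "t" (3): a world point X has camera coordinates R X + t. Camera axes: x right, y down, z forward; pixel columns grow to the right and rows downward; lengths in mm; the calibration is good to about 2 mm. A picture is of the moment at which its call begins: read the wrist's pose just before it. calibration takes no time and is no camera call; for the wrist camera it gives the pose at the moment of the call.
- arm.hand_in(): hands the job in, once; it reports no verdict.
The state is a dict: "t": time; "joint_positions": joint angles; "joint_velocities": joint speeds; "joint_efforts": joint torques, N m; "tool_pos": TCP position; "orientation": TCP orientation; "wrist_force": force on the tool from outside, world axes, zero at the start; "wrist_torque": the same for the moment, N m; "opening": finger opening in mm.
Only numpy, scipy, OpenCV 4.12 (cv2) and the standard library are available. Lean on these libraries where they do the work, as an engineer would, in place of code of your own. Each camera call takes 0.05 s, during which the arm holds its last target.

## Working session

There is one attempt and no reset: what is moved stays moved. The work goes in short steps, Python scripts to look and compute and a tool call to move; the robot and the scene stay as the last step left them, time stands still between calls to the robot, and variables do not carry over. Pictures are saved under pics/ and viewed, and the job is handed in when it is done.

Besides the shell and the picture viewer there is one more tool, called as a command line: name --pt "numbers of a row" for each row, then --argument value for the rest. send_rows: Moves the arm, as the interface text tells. Its arguments: {"type":"object","properties":{"series":{"type":"array"},"newtons":{"type":"number"}},"required":["series"]}

```bash
mkdir -p pics; ls
python3 - <<'E'
from workcell import arm
import cv2
print(arm.state())
for n in("scene","top"):
    p,d=arm.read_camera(n); cv2.imwrite(f"pics/{n}0.png",p)
    import numpy as np; np.save(f"{n}0_d.npy",d); np.save(f"{n}0_p.npy",p)
    print(n,arm.calibration(n))
E
```

```text
pics
{'t': 0.0, 'joint_positions': array([-1.15398554e+00,  1.26391299e-01, -4.06115407e-02,  1.40536316e+00,
       -2.26549519e-06,  1.57079762e+00]), 'joint_velocities': array([-5.14743483e-05,  1.08034514e-03,  1.42392216e-03,  1.20404122e-03,
        1.03494678e-03,  1.36474097e-03]), 'joint_efforts': array([-7.19807067e-04, -4.35915112e+01,  3.52923274e+01,  1.71753560e-02,
       -4.33761647e-05,  2.17737875e-05]), 'tool_pos': array([ 212.43114177, -479.79758107,  303.12081129]), 'orientation': array([ 3.14159039e+00,  1.56967694e-03, -1.15398684e+00]), 'wrist_force': array([ 0.37737769,  0.58525182, -0.34442883]), 'wrist_torque': array([-0.05799085, -0.00384784, -0.04942088]), 'opening': 85.39512166539019}
scene {'intrinsics': array([[414.68220575,   0.        , 255.62864392],
       [  0.        , 414.68220575, 196.45548881],
       [  0.        ,   0.        ,   1.        ]]), 'distortion': array([-0.11383549,  0.        ,  0.        ,  0.        ,  0.        ]), 'R': array([[ 0.87413842,  0.48553544, -0.01171963],
       [ 0.39714025, -0.72846939, -0.55822216],
       [-0.27957403,  0.4833091 , -0.82960875]]), 't': array([-440.75167786, -136.27217403, 1031.22507096])}
top {'intrinsics': array([[402.46777245,   0.        , 255.50725271],
       [  0.        , 402.46777245, 199.00848261],
       [  0.        ,   0.        ,   1.        ]]), 'distortion': array([0.02643511, 0.        , 0.        , 0.        , 0.        ]), 'R': array([[-0.00830824, -0.99992177, -0.00935052],
       [-0.98349186,  0.00986135, -0.18068347],
       [ 0.18076154,  0.007695  , -0.98349685]]), 't': array([ -7.79052778, 546.85766334, 815.463192  ])}
```

View pics/scene0.png

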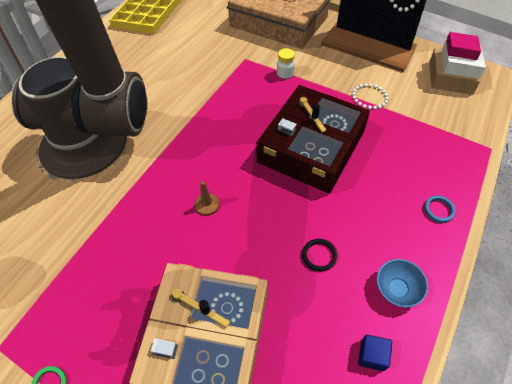

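View pics/top0.png

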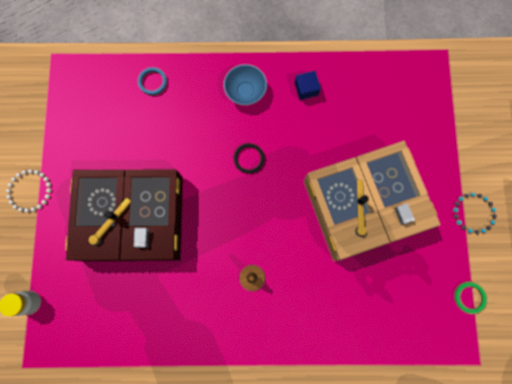

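The top view shows the dark case on the left (+y): its pivot is near px (94,240), its knob near (113,216) and its steel catch near (140,237). The pale case is on the right. Next I'll measure these points.

```bash
cat > h.py <<'E'
import numpy as np,cv2,json
def ray(c,uv,z):
    K=np.array(c['intrinsics']);D=np.array(c['distortion']);R=np.array(c['R']);t=np.array(c['t'])
    n=cv2.undistortPoints(np.array([[uv]],float),K,D)[0,0]
    o=-R.T@t; d=R.T@np.array([n[0],n[1],1]); s=(z-o[2])/d[2]; return o+s*d
def proj(c,P):
    K=np.array(c['intrinsics']);D=np.array(c['distortion']);R=np.array(c['R']);t=np.array(c['t'])
    return cv2.projectPoints(np.array(P,float).reshape(-1,3),cv2.Rodrigues(R)[0],t,K,D)[0].reshape(-1,2)
def cloud(c,d):
    K=np.array(c['intrinsics']);D=np.array(c['distortion']);R=np.array(c['R']);t=np.array(c['t'])
    h,w=d.shape;g=np.stack(np.meshgrid(np.arange(w),np.arange(h)),-1).astype(float)
    n=cv2.undistortPoints(g.reshape(-1,1,2),K,D).reshape(h,w,2)
    return (np.dstack([n[...,0]*d,n[...,1]*d,d])-t)@R
E
python3 - <<'E'
from workcell import arm
from h import *
c=arm.calibration("top");d=np.load("top0_d.npy");p=np.load("top0_p.npy")
W=cloud(c,d)
for nm,(u,v) in dict(top=(90,180),top2=(165,182),knob=(113,216),catch=(140,237),pivot=(94,240),tip=(128,202)).items(): print(nm,W[v,u].round(1))
m=np.zeros(d.shape,bool);m[160:275,55:195]=1
g=m&(W[...,2]>70)&(W[...,2]<80)
r=cv2.minAreaRect(W[g][:,:2].astype(np.float32));print("rect",r)
k=m&(W[...,2]>105)&(W[...,2]<130);print("knob",k.sum(),W[k].mean(0),W[k][:,2].max())
cv2.imwrite("pics/topzoom.png",cv2.resize(p[160:275,55:195],None,fx=5,fy=5,interpolation=cv2.INTER_CUBIC))
b=(p[...,2]>150)&(p[...,0]<80)&(p[...,1]>100)&m&(W[...,2]>80)
v,u=np.nonzero(b);print("brass",b.sum(),W[b].mean(0))
for q in [(94,240),(128,202),(113,216)]: print(ray(c,q,87))
ps=np.load("scene0_p.npy");cv2.imwrite("pics/scenezoom.png",cv2.resize(ps[80:190,250:380],None,fx=5,fy=5,interpolation=cv2.INTER_CUBIC))
E
```

```text
top [586.6 335.4  73.5]
top2 [580.7 177.4  73.8]
knob [503.6 267.8 114.8]
catch [463.6 219.1  93.5]
pivot [458.6 310.7  93.3]
tip [536.4 249.   86.5]
rect ((514.794677734375, 264.5367736816406), (225.99618530273438, 190.75494384765625), 89.56437683105469)
knob 81 [505.34371059 275.1282434  118.30701856] 123.888127875149
brass 257 [493.25109328 287.84213929  88.09481979]
[459.1395903  313.31871664  87.        ]
[536.30146595 248.82944337  87.        ]
[507.59497776 277.92074503  87.        ]
```

View pics/topzoom.png

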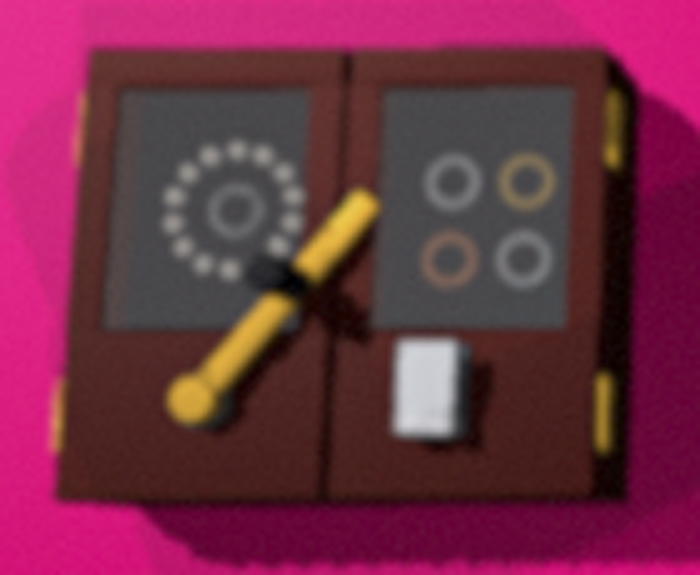

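View pics/scenezoom.png

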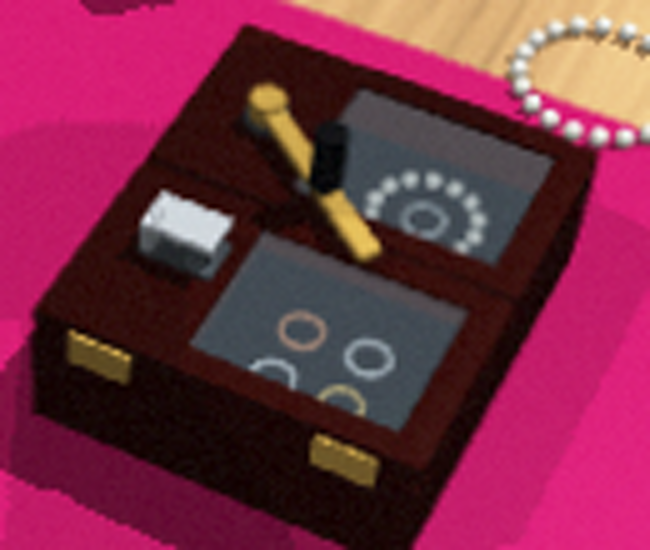

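The case is axis-aligned with its centre near (515,264). The pivot is then (460,314), the hook angle about 0.87 rad, and the knob (506,275), which agrees with the direct measurement (505,275). I'm moving above the knob with the jaws along the tangent (yaw 0.87).

send_rows --pt "0.04 0.1 0 0 0 0.12 -1" --pt "0.08 0.2 0 0 0 0.25 -1" --pt "0.12 0.3 0 0 0 0.38 -1" --pt "0.16 0.4 0 0 0 0.5 -1" --pt "0.2 0.5 0 0 0 0.63 -1" --pt "0.24 0.6 0 0 0 0.75 -1" --pt "0.28 0.7 0 0 0 0.88 -1" --pt "0.31 0.8 0 0 0 1.0 -1"

```text
t: 0.9
tool_pos: [336.7, -158.1, 303.0]
orientation: [-3.141, 0.001, -0.365]
wrist_force: [0.1, -1.0, -0.1]
opening: 84.9
```

send_rows --pt "0.04 0.1 0 0 0 0.12 -1" --pt "0.08 0.2 0 0 0 0.25 -1" --pt "0.12 0.3 0 0 0 0.38 -1" --pt "0.16 0.4 0 0 0 0.5 -1" --pt "0.2 0.5 0 0 0 0.63 -1" --pt "0.24 0.6 0 0 0 0.75 -1" --pt "0.28 0.7 0 0 0 0.88 -1" --pt "0.31 0.8 0 0 0 1.0 -1"

```text
t: 1.7
tool_pos: [461.0, 163.8, 302.5]
orientation: [3.142, 0.002, 0.425]
wrist_force: [1.0, -0.6, 0.4]
opening: 85.3
```

send_rows --pt "0.028 0.07 -0.03 0 0 0.14 -1" --pt "0.056 0.14 -0.06 0 0 0.28 -1" --pt "0.084 0.21 -0.09 0 0 0.42 -1" --pt "0.112 0.278 -0.12 0 0 0.567 -1" --pt "0.112 0.278 -0.15 0 0 0.567 -1" --pt "0.112 0.278 -0.15 0 0 0.567 -1"

```text
t: 2.3
tool_pos: [504.9, 274.8, 239.9]
orientation: [-3.14, 0.006, 0.87]
wrist_force: [-1.1, 0.6, 0.3]
opening: 85.3
```

Run:
```python
from workcell import arm
from h import *
s=arm.state();print(s['tool_pos'],s['orientation'],s['joint_positions'])
c=arm.calibration("wrist");p,d=arm.read_camera("wrist")
W=cloud(c,d)
k=(W[...,2]>95)&(W[...,2]<130)&(d>0)&(np.hypot(W[...,0]-506,W[...,1]-275)<25)
print(k.sum(),W[k].mean(0) if k.any() else None)
for P in [(506,275,121),(460,314,87),(541,246,87),(464,219,94)]:
    q=proj(c,P)[0];print(P,q)
    cv2.circle(p,tuple(int(x) for x in q.round()),3,(0,255,0),1)
cv2.imwrite("pics/wrist1.png",p)
```

```text
[504.89558195 274.80194794 239.8956887 ] [-3.14010174  0.00645421  0.87014757] [ 4.98806470e-01  2.31046058e-01 -5.25775718e-02  1.29372800e+00
 -9.52695388e-04  1.19946316e+00]
675 [504.47190443 275.9046717  114.91298295]
(506, 275, 121) [260.59001254 220.69519138]
(460, 314, 87) [260.90993125 120.40743412]
(541, 246, 87) [260.42498097 255.4311857 ]
(464, 219, 94) [165.66606367 210.24769898]
```

View pics/wrist1.png

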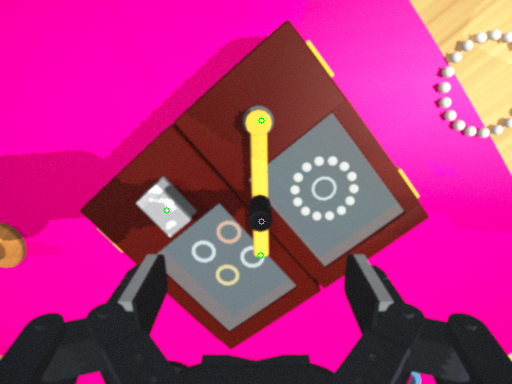

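The wrist view shows the knob at about (261,212) on the hook, with the pivot at (259,120), and my predicted points fall on the features. I'm going down now to grip the knob.

send_rows --pt "0 0 -0.05 0 0 0 -1" --pt "0 0 -0.1 0 0 0 -1" --pt "0 0 -0.14 0 0 0 -1" --pt "0 0 -0.17 0 0 0 -1" --pt "0 0 -0.178 0 0 0 -0.5" --pt "0 0 -0.178 0 0 0 0" --pt "0 0 -0.178 0 0 0 0.3" --pt "0 0 -0.178 0 0 0 0.5" --newtons 20

```text
t: 3.15
tool_pos: [505.4, 274.5, 171.1]
orientation: [-3.141, 0.004, 0.869]
wrist_force: [0.9, -0.5, -0.6]
opening: 28.3
```

send_rows --pt "0 0 0 0 0 0 0.7" --pt "0 0 0 0 0 0 1" --pt "0 0 0 0 0 0 1" --pt "0 0 0 0 0 0 1" --pt "0 0 0 0 0 0 1" --newtons 20

```text
t: 3.65
tool_pos: [505.7, 274.6, 171.5]
orientation: [3.142, 0.003, 0.869]
wrist_force: [0.3, 0.4, 2.8]
opening: 15.0
```

Gripped at 15 mm opening, which fits the 16 mm knob. I'm swinging it along the arc about the pivot, from θ 0.86 to 0.30.

send_rows --pt "-0.0071 -0.0077 0 0 0 -0.089 1" --pt "-0.0148 -0.0149 0 0 0 -0.178 1" --pt "-0.0229 -0.0215 0 0 0 -0.267 1" --pt "-0.0315 -0.0276 0 0 0 -0.356 1" --pt "-0.0405 -0.033 0 0 0 -0.446 1" --pt "-0.0498 -0.0378 0 0 0 -0.535 1" --pt "-0.0594 -0.042 0 0 0 -0.624 1" --pt "-0.0694 -0.0454 0 0 0 -0.713 1"

```text
t: 4.45
tool_pos: [478.0, 256.5, 171.6]
orientation: [3.142, 0.002, 0.306]
wrist_force: [1.8, 0.7, 0.2]
opening: 15.0
```

Run:
```python
from workcell import arm
from h import *
s=arm.state();print(s['tool_pos'],s['orientation'],s['wrist_force'],s['wrist_torque'],s['opening'])
p,d=arm.read_camera("scene");cv2.imwrite("pics/s2.png",cv2.resize(p[50:200,230:400],None,fx=4,fy=4))
```

```text
[478.01350426 256.45643514 171.58071722] [3.14150721e+00 2.15731739e-03 3.06253578e-01] [1.77444565 0.74041144 0.20049819] [ 0.07251064 -0.26604678  0.03252878] 15.0319228215455
```

View pics/s2.png

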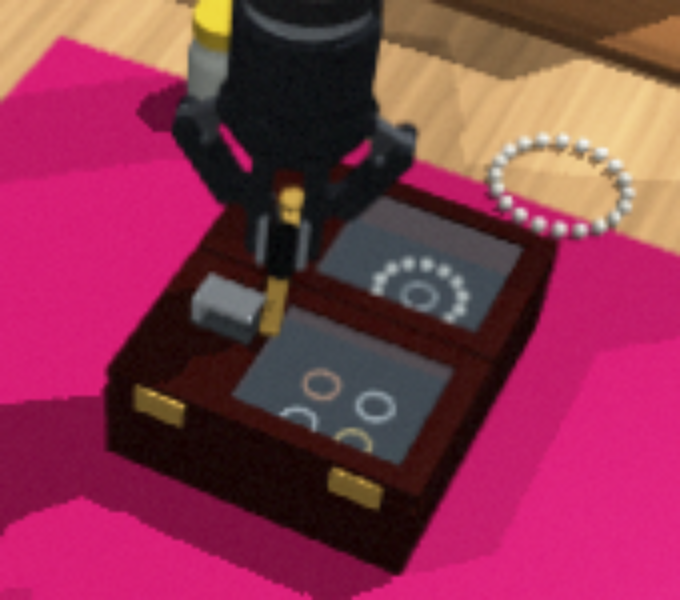

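The hook's end is just entering under the roof from the +x side, at about (270,300) in the crop. Forces are small, so I'm carrying on slowly.

send_rows --pt "-0.0081 -0.0023 0 0 0 -0.071 1" --pt "-0.0154 -0.004 0 0 0 -0.135 1" --pt "-0.0228 -0.0053 0 0 0 -0.199 1" --pt "-0.0302 -0.0062 0 0 0 -0.262 1" --pt "-0.0377 -0.0068 0 0 0 -0.326 1" --pt "-0.0422 -0.007 0 0 0 -0.364 1" --pt "-0.0422 -0.007 0 0 0 -0.364 1"

```text
t: 5.2
tool_pos: [460.6, 253.7, 171.6]
orientation: [-3.141, 0.003, 0.019]
wrist_force: [0.4, 1.4, 0.5]
opening: 15.2
```

send_rows --pt "-0.0025 0 0 0 0 -0.02 1" --pt "-0.005 0 0 0 0 -0.02 1" --pt "-0.005 0 0 0 0 -0.02 1"

```text
t: 5.5
tool_pos: [459.9, 253.8, 171.6]
orientation: [-3.141, -0.0, 0.004]
wrist_force: [6.5, 0.3, -3.9]
opening: 15.1
```

The wall pushes back with 6.5 N at knob x≈460, so the hook is at its stop. I'm opening the jaws part way and lifting.

send_rows --pt "0 0 0 0 0 0 0.5" --pt "0 0 0 0 0 0 0" --pt "0 0 0 0 0 0 -0.5" --pt "0 0 0 0 0 0 -0.5" --pt "0 0 0 0 0 0 -0.5"

```text
t: 6.0
tool_pos: [459.7, 253.8, 171.6]
orientation: [-3.142, -0.0, 0.004]
wrist_force: [0.2, 0.0, 0.1]
opening: 64.1
```

send_rows --pt "0 0 0.03 0 0 0 -0.5" --pt "0 0 0.08 0 0 0 -0.5" --pt "0 0 0.15 0 0 0 -0.5" --pt "0 0 0.25 0 0 0 -0.5" --pt "0 0 0.3 0 0 0 -0.5" --pt "-0.1 0 0.3 0 0 0 -0.5" --pt "-0.2 0 0.3 0 0 0 -0.5" --pt "-0.3 0 0.3 0 0 0 -0.5"

```text
t: 6.8
tool_pos: [338.6, 253.6, 292.6]
orientation: [-3.141, -0.001, 0.003]
wrist_force: [-0.1, 0.5, 0.4]
opening: 63.9
```

Run:
```python
from workcell import arm
from h import *
s=arm.state();print(s['t'],s['tool_pos'],s['wrist_force'],s['opening'])
p,d=arm.read_camera("scene");cv2.imwrite("pics/s3.png",cv2.resize(p[50:200,230:400],None,fx=4,fy=4))
c=arm.calibration("top");p,d=arm.read_camera("top");cv2.imwrite("pics/t3.png",cv2.resize(p[120:280,50:450],None,fx=2,fy=2))
W=cloud(c,d)
k=(W[...,2]>105)&(W[...,2]<130)&(np.hypot(W[...,0]-460,W[...,1]-254)<30);print(k.sum(),W[k].mean(0))
W0=cloud(c,np.load("top0_d.npy"))
for w in(W0,W):
    k=(w[...,2]>105)&(w[...,2]<130)&(w[...,1]<-50)&(w[...,1]>-400)&(w[...,0]>400);print("pale",k.sum(),w[k].mean(0))
```

```text
6.8 [338.58614076 253.57993267 292.58919724] [-0.10015619  0.54851998  0.41101834] 63.861214920945734
71 [458.8738492  251.90912017 118.35670283]
pale 70 [ 531.6461749  -225.59414577  117.86885535]
pale 68 [ 531.60377993 -225.65789724  118.49638907]
```

View pics/s3.png

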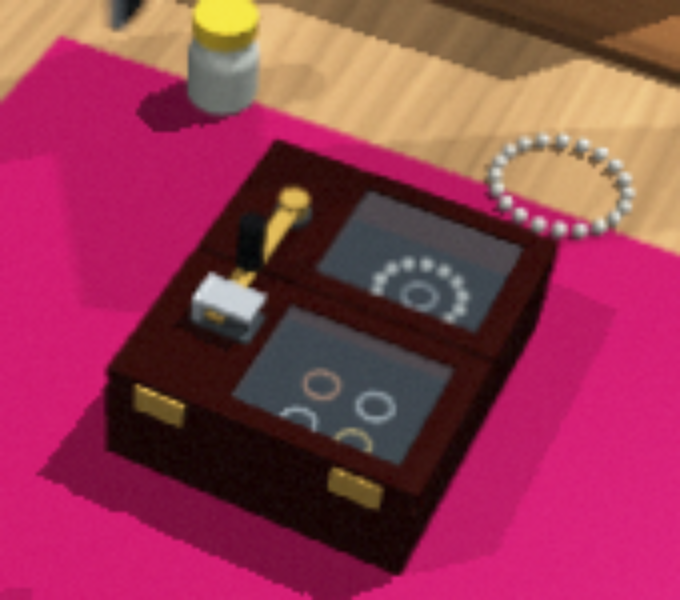

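View pics/t3.png

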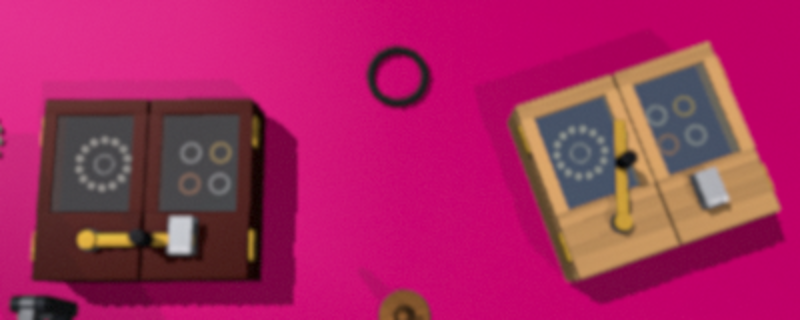

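The brass end now shows inside the catch, at about (215,315) in the scene crop. The arm lies along the case's -y, and the knob is at (459,252). The pale hook hasn't moved, and the robot is clear of everything.

```bash
python3 -c "
from workcell import arm
print(arm.hand_in())"
```

```text
the job is handed in; nothing more can be done
None
```

The dark case's hook is closed in its steel catch and let go. I gripped its knob, swung it from about 0.86 rad to its stop, released it and backed the arm away. The job was handed in at about 7 s of the 32 s allowed.

**Last checks:**
- **At the stop:** the wrist force rose to 6.5 N in +x, with the tool at x ≈ 460 mm, where the knob should stand when closed.
- **After release:** the camera puts the knob at (459, 252) mm, against (460, 254) expected when closed. The brass end is visible under the roof of the catch.
- **Pale case:** its knob moved less than 0.1 mm in x and y between the before and after pictures.
- **Robot:** it was clear of everything, with wrist force near zero.

No check failed. The largest disagreement was about 2 mm on the knob's position, which is within the camera calibration.

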